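# Slide a worn pulley through the scrap box's spring flap

### The arm

A 7-joint arm with a two-finger parallel gripper is mounted at the origin on the work surface. World frame = base frame: x ahead of the robot, y to its left, z up, the work surface at z = 0. Lengths are in mm, angles in rad, forces in N, time in s.
With the tool pointing down it reaches from about 400 to 875 mm from the base axis. Payload 4.4 kg.
Tool frame: the origin (TCP) lies at the very end of the fingers, on their centre line; the grasp point (between the pads) lies 19 mm behind it; y points along the fingers, z is the direction in which the jaws open and shut, and the axes are right-handed (so a half turn about y gives the same grasp; the last joint's range is limited). The gripper opens to 85 mm and grips with 20 to 120 N. Pads are 22 mm wide; open, the fingers measure 114 mm over their backs; the gripper's body (76 mm by 85 mm) begins 54 mm behind the grasp point. The pads swing forward as they close: fully open they stand 13 mm farther back than shut.
Start: joints at [-1.174, 0.628, 0.038, 1.517, -0.027, 0.996, -0.02], TCP at [290.176, 581.649, 231.313] pointing down, gripper open.
Joint ranges: [-3.06, 3.06], [-0.37, 2.12], [-1.25, 1.32], [0.18, 2.47], [-1.1, 4.24], [0.23, 1.98], [-2.94, 2.94]. Speed limits (rad/s): [2.57, 2.57, 3.14, 3.14, 3.14, 3.14, 3.14].

### API

Orientations are given as [roll, pitch, yaw] about the fixed x, y, z axes, in that order (R = Rz(yaw) Ry(pitch) Rx(roll)).
In Python, from cell import ctrl, imaging, finish_job gives the robot as it stands.
- The arm moves only by the shell command python3 -m inch 'ROWS'. ROWS is JSON, one flat list of numbers, 7 for each row, row after row: the opening, from 0 (shut) to 1 (fully open), then the shift along the tool's x, y, z in cm, then the turn, a rotation vector about the tool's x, y, z in degrees. A call has 1 to 12 rows; each row is the pose to reach, as a shift and turn from the pose commanded when the call began, along the tool's axes at that moment; what a row does not reach only later rows make up. A row lasts 1/10 s, in which the tool goes at most 50 mm and 8.59 degrees, less where a joint would pass 70% of its speed; a pose out of reach is approached as far as the arm can. A call with a gripper value outside its range is refused whole. The fingers move at their own pace and stop on an object; the grip force is fixed at half the most. Time passes only in rows, so rows that repeat a pose let the fingers close. It gives the time, the measured TCP pose, the force and the opening at its end, in the units of the state.
- ctrl.read_state(): the state, without advancing time (a new reading comes with each control period).
- imaging.get_image(name): name is "side" or "top" or "wrist"; returns a dict with "img" (400x640x3 uint8, red, green, blue), "fx", "fy", "cx", "cy" (pixels), "R" (3x3) and "t" (3): a world point X has camera coordinates R X + t. Camera axes: x right, y down, z forward; pixel columns grow to the right and rows downward; lengths in mm; the calibration is good to about 2 mm. A picture is of the moment at which its call begins. There is no depth.
- finish_job(): hands the job in, once; it reports no verdict.
The state is a dict: "clock": time; "qpos": joint angles; "qd": joint speeds; "tau": joint torques, N m; "eef_pos": TCP position; "tool_rot": TCP orientation; "force": force on the tool from outside, world axes, zero at the start; "torque": the same for the moment, N m; "width": finger opening in mm.
Only numpy, scipy, OpenCV 4.12 (cv2) and the standard library are available. Lean on these libraries where they do the work, as an engineer would, in place of code of your own. Each camera call takes 0.05 s, during which the arm holds its last target.

### The job

Scrap the worn aluminium pulley that stands between the guide rails of the green scrap box: with one finger push the yellow self-closing flap inwards and keep it open, and with the other finger push the pulley gently along the rails through the doorway until it drops into the box. Do not let the pulley push on the flap, do not grip or lift the pulley, and leave the bearing, the bush, the oil bottle and the motor alone. Then withdraw so that the flap springs shut.

Things in the scene. Friction and masses are not known exactly. Their poses are not given: they have to be found in the camera images.
- scrap_box: Green steel scrap box with a raised apron before it, fixed to the bench. Origin on the bench below the doorway, in the plane of the closed flap; x points through the doorway into the box, y left, z up (all mm below in this frame). Apron: top at z 75, x -180 to +15, y -150 to +120. Inside floor z 6, x 15 to 214, y -144 to +114. Walls up to z 130; roof (z 130-134) only over x 145 to 220.
- lane_end (a point): Lane centre line at the apron's inner edge (x +15, y -22, z 75 in the box frame), a sharp drop of 69 mm to the inside floor. Two guide rails 5 mm wide, 8 mm high run along the apron's full length in x, inner faces at y -49.5 and +5.5: the lane is 55 mm wide.
- doorway (a point): Middle of the doorway at apron height (x 0, y +3, z 75 in the box frame). Open from y -64 to +70, in a wall at x -4 to +15 that reaches z 130; no lintel, so fingers can come from above and pass through. The flap's hinge pin, 10 mm thick, stands at y +65.
- flap (a joint): Yellow flap, 5 mm thick, on an upright hinge at x 0, y +65 of the box frame (left), free edge at y -60, z 86 to 127 (passes over the rails). Value in rad: 0 shut, grows as it swings inwards only, stop at 1.5. Spring shuts it: 0.06 N m at 0, 0.22 N m at 1.3 rad. Pushed near the hinge (25 mm from it, say) its free part runs well ahead of the finger.
- flap_edge (a point): Middle of the flap's free edge, 125 mm from the hinge axis, z 106.5 mm.
- pulley_center (a point): Centre of the loose aluminium V-belt pulley, a disc of 50 mm diameter, 32 mm high, 105 to 210 g, flat on the apron between the rails, axis upright, smooth (friction about 0.3); this point is 16 mm above its underside. It starts within 1.5 mm of the lane's centre line, 70 to 115 mm before the closed flap. It tips off the apron when its centre is past the edge.
- bearing: Loose steel ball bearing, ring 47 mm diameter, 14 mm high, lying on the apron to the right of the lane; leave alone. Origin at the centre of its underside.
- bush: Loose brass flanged bush, 32 mm diameter, 26 mm high, standing on the apron to the right of the lane; leave alone. Origin at the centre of its underside.
- oil_can: Grey oil bottle with red cap, 60 mm diameter, 130 mm high, standing on the bench to one side of the box; leave alone. Origin at the centre of its underside.
- motor: Blue electric motor with feet and grey terminal box, 220 x 105 x 135 mm, on the bench to one side of the box; leave alone. Origin at the centre of its underside.
Mind the look-alikes: they are no part of the job. Of the things shaped like the part that bears pulley_center, the aluminium one is meant.

How it is judged:
By the outcome, as a careful person would: the job done as asked, in the order asked, and still so for the second after the job is handed in, with the robot touching nothing.
It also fails if it takes over 40 s, if anything falls off the work surface, if the arm or the gripper's body presses on something with over 40 N, if the wrist force passes 120 N, or if a joint passes its speed limit or range.

## Working session

There is one attempt and no reset: what is moved stays moved. The work goes in short steps, Python scripts to look and compute and a shell command to move; the robot and the scene stay as the last step left them, time stands still between calls to the robot, and variables do not carry over. Pictures are saved under pics/ and viewed, and the job is handed in when it is done.

```bash
mkdir -p pics; ls; python3 - <<'E'
from cell import ctrl, imaging
import cv2
s=ctrl.read_state(); print(s)
for n in ("side","top","wrist"):
    d=imaging.get_image(n); cv2.imwrite(f"pics/{n}0.png",d["img"][:,:,::-1])
    print(n,d["fx"],d["cx"],d["cy"],d["R"],d["t"])
E
```

```text
pics
{'clock': 0.0, 'qpos': array([-1.17380377,  0.62932227,  0.03840024,  1.51837859, -0.02699447,
        0.99631801, -0.02006616]), 'qd': array([-0.00062658, -0.00074643, -0.00094652, -0.0016957 ,  0.0013019 ,
       -0.00036943, -0.00084513]), 'tau': array([ 9.28581831e-04, -5.63385093e+01,  1.22673254e+00, -1.93446118e+01,
        1.10536566e-02,  1.07129026e-02, -2.10249533e-05]), 'eef_pos': array([289.86151917, 581.07975982, 230.40041872]), 'tool_rot': array([-1.57270592e+00, -4.60413028e-06, -4.62822200e-01]), 'force': array([-0.19802683,  1.44383764, -0.5160635 ]), 'torque': array([-0.03413376,  0.03122536,  0.00942252]), 'width': 85.48919882788485}
side 488.717239253743 322.4250538387167 199.23488497905691 [[ 0.8107868  -0.58508962  0.01717254]
 [-0.33264549 -0.48470587 -0.80895439]
 [ 0.48163445  0.65017717 -0.58762054]] [-385.42707426  208.84962825 1076.03852555]
top 456.91464112015217 307.6134873379105 197.8874160302295 [[-0.00382797 -0.99991488 -0.01247306]
 [-0.99390937  0.00517811 -0.1100788 ]
 [ 0.11013401  0.01197571 -0.9938446 ]] [   6.1653925   478.02241233 1214.76734542]
wrist 310.41829337718883 317.90838711483195 196.1026874462456 [[ 4.46326471e-01  8.94869987e-01 -6.22361738e-04]
 [ 8.52436660e-01 -4.24950543e-01  3.04579672e-01]
 [ 2.72294735e-01 -1.36472494e-01 -9.52486659e-01]] [-649.30479423  -39.67898643  379.51187271]
```

View pics/top0.png

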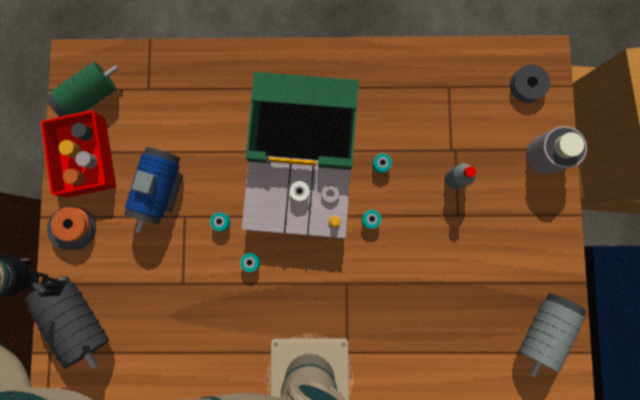

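View pics/side0.png

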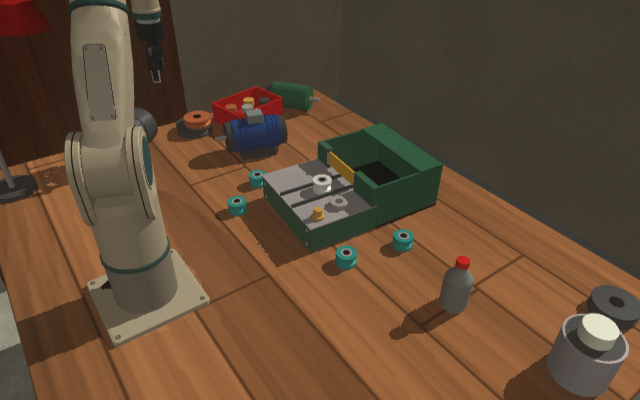

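View pics/wrist0.png

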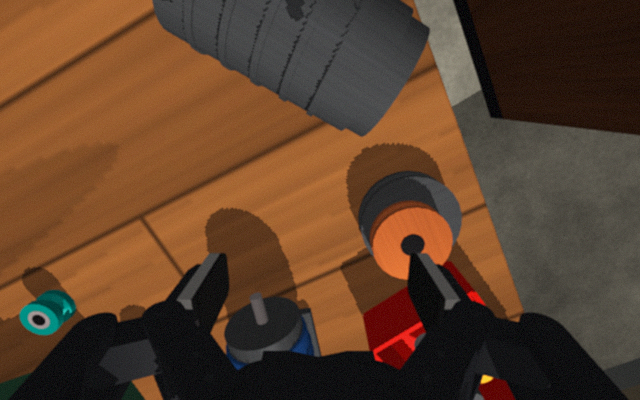

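The top view shows the box at about (300,120), the apron with rails at about (298,200), the aluminium pulley at (299,190), the bearing at (330,195), the bush at (335,222) and the flap as a yellow line at y≈160. Next I'll enlarge it.

```bash
python3 - <<'E'
import cv2
a=cv2.imread("pics/top0.png")[65:245,230:370]
cv2.imwrite("pics/top0c.png",cv2.resize(a[:, :],None,fx=3.3,fy=3.3,interpolation=cv2.INTER_CUBIC) )
a=cv2.imread("pics/top0.png")[145:245,235:365]
cv2.imwrite("pics/top0d.png",cv2.resize(a,None,fx=6,fy=6,interpolation=cv2.INTER_CUBIC) )
a=cv2.imread("pics/side0.png")[115:250,255:445]
cv2.imwrite("pics/side0c.png",cv2.resize(a,None,fx=4,fy=4,interpolation=cv2.INTER_CUBIC) )
E
```

```text
(no output)
```

View pics/top0d.png

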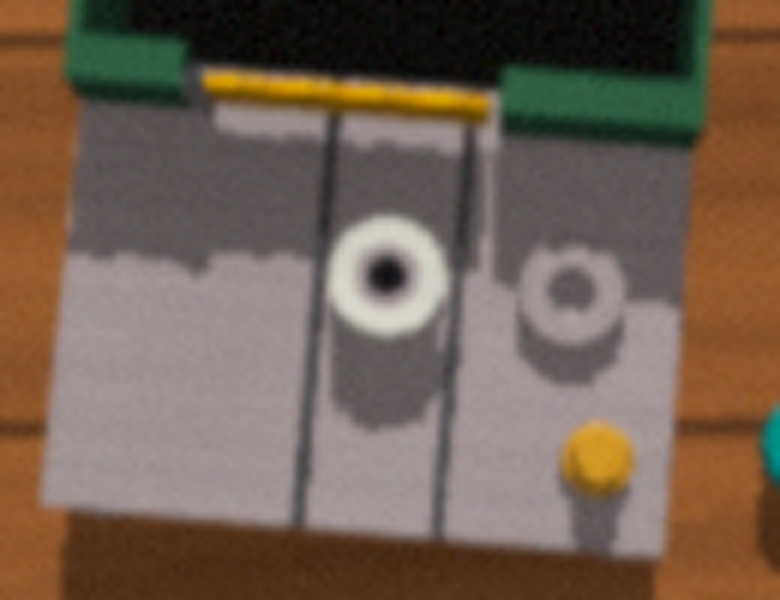

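View pics/side0c.png

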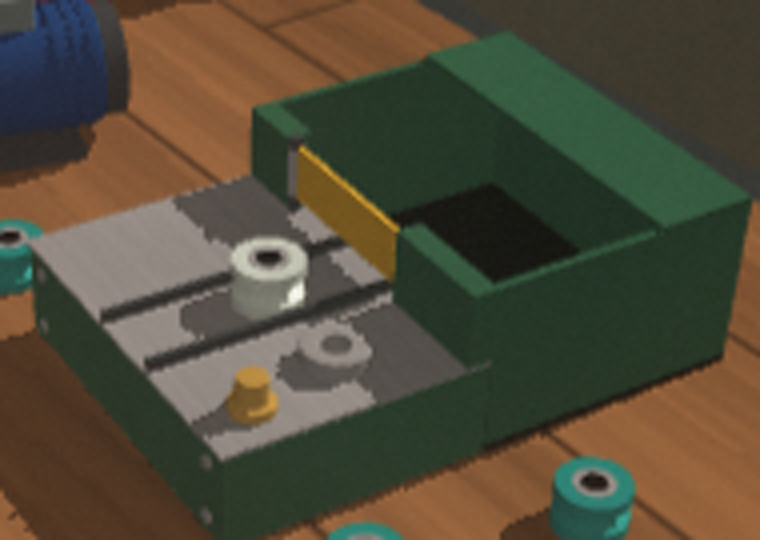

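View pics/top0c.png

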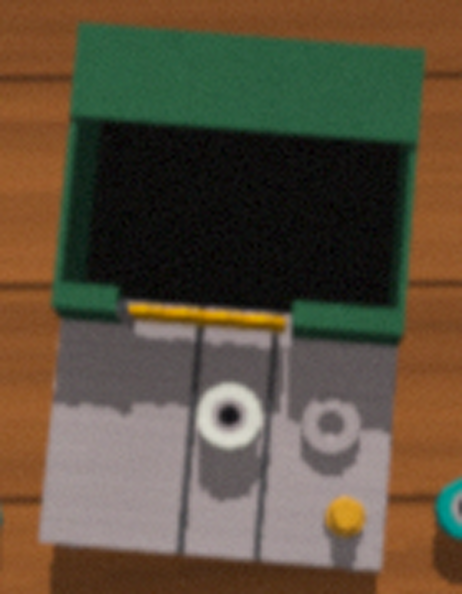

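```bash
cat > h.py <<'E'
import numpy as np, json
from scipy.optimize import least_squares
from scipy.spatial.transform import Rotation as Ro
def proj(d,X):
    c=np.asarray(X)@np.asarray(d["R"]).T+d["t"]; return np.c_[d["fx"]*c[:,0]/c[:,2]+d["cx"],d["fy"]*c[:,1]/c[:,2]+d["cy"]]
def ray_plane(d,uv,z):
    R=np.asarray(d["R"]);o=-R.T@d["t"];v=R.T@np.array([(uv[0]-d["cx"])/d["fx"],(uv[1]-d["cy"])/d["fy"],1]);return o+v*(z-o[2])/v[2]
def b2w(p,B): 
    x,y,a=p;c,s=np.cos(a),np.sin(a);B=np.atleast_2d(B).astype(float);return np.c_[x+c*B[:,0]-s*B[:,1],y+s*B[:,0]+c*B[:,1],B[:,2]]
def w2b(p,W):
    x,y,a=p;c,s=np.cos(a),np.sin(a);W=np.atleast_2d(W).astype(float);dx=W[:,0]-x;dy=W[:,1]-y;return np.c_[c*dx+s*dy,-s*dx+c*dy,W[:,2]]
E
python3 - <<'E'
from h import *
from cell import imaging
T=imaging.get_image("top");S=imaging.get_image("side")
def un(u,k,ox,oy): return (np.array(u)+.5)/k-.5+[ox,oy]
top=[((-180,120,75),un((43,506),6,235,145)),((-180,-150,75),un((663,555),6,235,145)),((-180,8,83),un((299,525),6,235,145)),((-180,-52,83),un((437,538),6,235,145)),
((220,120,134),un((80,24),3.3,230,65)),((220,-150,134),un((424,50),3.3,230,65)),((145,120,134),un((72,116),3.3,230,65)),((145,-150,134),un((415,145),3.3,230,65)),((-4,120,130),un((54,312),3.3,230,65)),((-4,-150,130),un((400,342),3.3,230,65))]
side=[((-180,120,75),(32,240)),((-180,-150,75),(217,462)),((220,-150,134),(748,203)),((220,120,134),(507,33)),((145,-150,134),(657,230)),((-4,-150,130),(487,296)),((-4,120,130),(252,107))]
side=[(a,un(b,4,255,115)) for a,b in side]
def res(p,sets):
    return np.concatenate([(proj(d,b2w(p,[a for a,_ in L]))-np.array([b for _,b in L])).ravel() for d,L in sets])
for sets in ([(T,top)],[(S,side)],[(T,top),(S,side)]):
    r=least_squares(res,[550,0,0],args=(sets,),loss="soft_l1");print(r.x,np.round(res(r.x,sets).reshape(-1,2),1).tolist())
p=r.x
for d,uv,z in ((T,un((387,275),6,235,145),107),(S,un((269,258),4,255,115),107)):
    print("pulley",w2b(p,ray_plane(d,uv,z)))
print(w2b(p,ray_plane(T,un((572,290),6,235,145),89)),w2b(p,ray_plane(T,un((598,456),6,235,145),101)))
json.dump(list(p),open("box.json","w"))
E
```

```text
[ 5.61528168e+02  4.00985343e+01 -8.76284591e-02] [[-0.3, -0.1], [0.2, 0.5], [-0.2, 0.3], [0.1, 0.0], [-0.5, 0.1], [0.5, 0.3], [-0.9, 0.6], [1.1, 0.0], [-1.0, -1.1], [1.2, -1.5]]
[ 5.61358617e+02  3.87346383e+01 -9.36461470e-02] [[-1.5, -0.1], [0.4, -0.6], [1.0, -0.8], [0.4, -0.1], [1.4, -0.1], [-3.9, 0.9], [-0.5, 0.2]]
[ 5.61582932e+02  3.96995134e+01 -8.96287660e-02] [[-0.3, -0.2], [0.3, 0.6], [-0.2, 0.2], [0.1, 0.1], [-0.2, 0.0], [0.9, 0.4], [-0.7, 0.5], [1.4, 0.1], [-0.9, -1.2], [1.4, -1.4], [-1.7, -0.1], [0.7, -0.8], [0.7, -1.2], [-0.1, -0.3], [1.3, -0.4], [-3.9, 0.6], [-0.8, 0.1]]
pulley [[-71.58983962 -21.52751685 107.        ]]
pulley [[-71.1018899  -21.97529567 107.        ]]
[[ -69.1365849  -100.63978756   89.        ]] [[-140.1661612  -116.95235065  101.        ]]
```

```bash
cat > sim.py <<'E'
import numpy as np
from scipy.optimize import brentq
def corners(c,phi):
    u=np.array([np.sin(phi),np.cos(phi)]);v=np.array([np.cos(phi),-np.sin(phi)])
    return [np.array(c)+a*7.25*u+b*11*v for a in(-1,1) for b in (-1,1)]
def theta(c,phi):
    H=np.array([0,65.])
    f=lambda t: max(np.dot(k-H,[np.cos(t),np.sin(t)]) for k in corners(c,phi))+2.5
    # flap normal inward (cos t, sin t): need all corners at <= -2.5
    if f(0)<=0: return 0.
    ts=np.linspace(0,2.2,221)
    for t in ts:
        if f(t)<=0:return t
    return 9
if __name__=="__main__":
  D=99.5
  for ph in (45,50,55,60,65):
    p=np.radians(ph);u=np.array([np.sin(p),np.cos(p)])
    lead=max(corners((0,0),p),key=lambda k:k[0])
    print(ph,"lead",lead.round(1))
    for xp in (-70,-60,-50,-40,-35,-30,-25,-20,-10,0,10,20):   # pulley centre x
        B=np.array([xp-25,-22])-lead; A=B+D*u
        print("  pulley",xp,"B",B.round(0),"A",A.round(0),"th",round(theta(A,p),2),"Amax y",max(k[1] for k in corners(A,p)).round(0))
E
python3 sim.py
python3 - <<'E'
from h import *
from cell import imaging,ctrl
import cv2
s=ctrl.read_state();R=Ro.from_euler("xyz",s["tool_rot"]).as_matrix();S=imaging.get_image("side")
a=cv2.resize(S["img"][40:110,110:200,::-1],None,fx=6,fy=6,interpolation=cv2.INTER_CUBIC)
for y,col in ((0,(0,0,255)),(-13,(0,255,0))):
  for z in (-57,-42.5,42.5,57):
    uv=proj(S,[s["eef_pos"]+R@[0,y,z]])[0]; q=(uv-[110,40]+.5)*6; cv2.circle(a,tuple(int(k) for k in q),4,col,-1)
cv2.imwrite("pics/fing.png",a)
W=imaging.get_image("wrist")
b=W["img"][:,:,::-1].copy()
for y,col in ((0,(0,0,255)),(-13,(0,255,0))):
  for z in (-57,-42.5,42.5,57):
   for x in (-11,11):
    uv=proj(W,[s["eef_pos"]+R@[x,y,z]])[0]; cv2.circle(b,tuple(int(k) for k in uv),3,col,-1)
cv2.imwrite("pics/fingw.png",b)
E
```

```text
45 lead [12.9 -2.7]
  pulley -70 B [-108.  -19.] A [-38.  51.] th 0.0 Amax y 64.0
  pulley -60 B [-98. -19.] A [-28.  51.] th 0.0 Amax y 64.0
  pulley -50 B [-88. -19.] A [-18.  51.] th 0.0 Amax y 64.0
  pulley -40 B [-78. -19.] A [-8. 51.] th 0.46 Amax y 64.0
  pulley -35 B [-73. -19.] A [-3. 51.] th 0.69 Amax y 64.0
  pulley -30 B [-68. -19.] A [ 2. 51.] th 9 Amax y 64.0
  pulley -25 B [-63. -19.] A [ 7. 51.] th 1.89 Amax y 64.0
  pulley -20 B [-58. -19.] A [12. 51.] th 1.72 Amax y 64.0
  pulley -10 B [-48. -19.] A [22. 51.] th 1.65 Amax y 64.0
  pulley 0 B [-38. -19.] A [32. 51.] th 1.62 Amax y 64.0
  pulley 10 B [-28. -19.] A [42. 51.] th 1.61 Amax y 64.0
  pulley 20 B [-18. -19.] A [52. 51.] th 1.6 Amax y 64.0
50 lead [12.6 -3.8]
  pulley -70 B [-108.  -18.] A [-31.  46.] th 0.0 Amax y 59.0
  pulley -60 B [-98. -18.] A [-21.  46.] th 0.0 Amax y 59.0
  pulley -50 B [-88. -18.] A [-11.  46.] th 0.17 Amax y 59.0
  pulley -40 B [-78. -18.] A [-1. 46.] th 0.56 Amax y 59.0
  pulley -35 B [-73. -18.] A [ 4. 46.] th 0.72 Amax y 59.0
  pulley -30 B [-68. -18.] A [ 9. 46.] th 1.13 Amax y 
[... 1831 characters left out ...]
ley -70 B [-106.  -15.] A [-16.  27.] th 0.0 Amax y 40.0
  pulley -60 B [-96. -15.] A [-6. 27.] th 0.17 Amax y 40.0
  pulley -50 B [-86. -15.] A [ 4. 27.] th 0.38 Amax y 40.0
  pulley -40 B [-76. -15.] A [14. 27.] th 0.66 Amax y 40.0
  pulley -35 B [-71. -15.] A [19. 27.] th 0.78 Amax y 40.0
  pulley -30 B [-66. -15.] A [24. 27.] th 0.88 Amax y 40.0
  pulley -25 B [-61. -15.] A [29. 27.] th 0.96 Amax y 40.0
  pulley -20 B [-56. -15.] A [34. 27.] th 1.02 Amax y 40.0
  pulley -10 B [-46. -15.] A [44. 27.] th 1.12 Amax y 40.0
  pulley 0 B [-36. -15.] A [54. 27.] th 1.2 Amax y 40.0
  pulley 10 B [-26. -15.] A [64. 27.] th 1.25 Amax y 40.0
  pulley 20 B [-16. -15.] A [74. 27.] th 1.29 Amax y 40.0
```

View pics/fing.png

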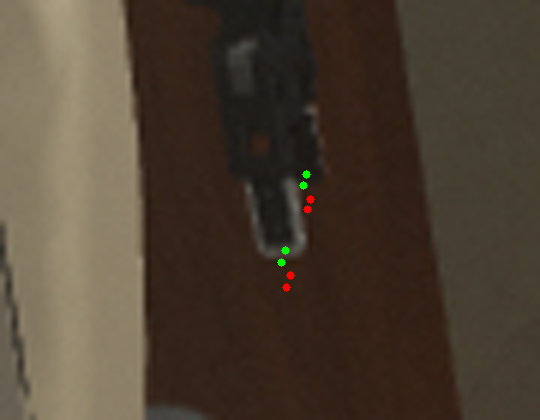

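View pics/fingw.png

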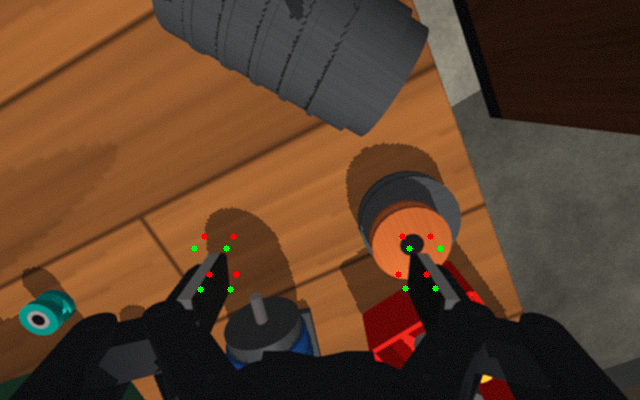

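```bash
cat >> h.py <<'E'
def togo(M,z,phi_deg):
    """row (cm,deg rotvec) in present tool axes to reach box point M, TCP height z, jaw angle phi"""
    from cell import ctrl
    p=json.load(open("box.json"));s=ctrl.read_state();R=Ro.from_euler("xyz",s["tool_rot"])
    W=b2w(p,[[M[0],M[1],z]])[0];yaw=p[2]-np.radians(phi_deg)
    Rt=Ro.from_euler("xyz",[-np.pi/2,0,yaw])
    sh=R.inv().apply(W-s["eef_pos"])/10
    print("W",W.round(1),"shift cm",sh.round(2),"rot",np.degrees((R.inv()*Rt).as_rotvec()).round(2),"bx xdir",R.inv().apply([np.cos(p[2]),np.sin(p[2]),0]).round(3))
E
python3 -c "
from h import *
togo((-79.6,7.6),200,62)"
```

```text
W [483.   54.4 200. ] shift cm [ 40.79   3.12 -38.56] rot [2.000e-02 4.062e+01 1.000e-02] bx xdir [ 0.931 -0.     0.365]
```

```bash
python3 -m inch '[1,3.4,0.3,-3.2,0,3.4,0, 1,6.8,0.5,-6.4,0,6.8,0, 1,10.2,0.8,-9.6,0,10.2,0, 1,13.6,1,-12.9,0,13.5,0, 1,17,1.3,-16.1,0,16.9,0, 1,20.4,1.6,-19.3,0,20.3,0, 1,23.8,1.8,-22.5,0,23.7,0, 1,27.2,2.1,-25.7,0,27.1,0, 1,30.6,2.4,-28.9,0,30.5,0, 1,34,2.6,-32.1,0,33.8,0, 1,37.4,2.9,-35.3,0,37.2,0, 1,40.8,3.1,-38.6,0,40.6,0]'
python3 -m inch '[1,0,0,0,0,0,0,1,0,0,0,0,0,0]'
python3 -c "
from h import *
togo((-79.6,7.6),76,62)"
```

```text
clock: 1.55
eef_pos: [483.5, 52.5, 200.4]
tool_rot: [-1.57, 0.0, -1.173]
force: [0.8, 0.6, 0.2]
width: 85.0
clock: 1.75
eef_pos: [483.1, 52.9, 200.3]
tool_rot: [-1.571, -0.0, -1.174]
force: [-0.2, 0.7, -0.1]
width: 85.3
W [483.   54.4  76. ] shift cm [-0.14 12.43  0.04] rot [ 0.   -0.15  0.  ] bx xdir [ 0.467 -0.     0.884]
```

```bash
cat > look.py <<'E'
import sys;from h import *;from cell import imaging,ctrl;import cv2
tag=sys.argv[1]
S=imaging.get_image("side");W=imaging.get_image("wrist");T=imaging.get_image("top")
cv2.imwrite(f"pics/s{tag}.png",cv2.resize(S["img"][90:250,250:450,::-1],None,fx=4,fy=3.7,interpolation=cv2.INTER_CUBIC)[:590])
cv2.imwrite(f"pics/w{tag}.png",W["img"][:,:,::-1])
cv2.imwrite(f"pics/t{tag}.png",cv2.resize(T["img"][90:250,230:370,::-1],None,fx=3.7,fy=3.7,interpolation=cv2.INTER_CUBIC))
E
python3 look.py 1
```

```text
(no output)
```

View pics/s1.png

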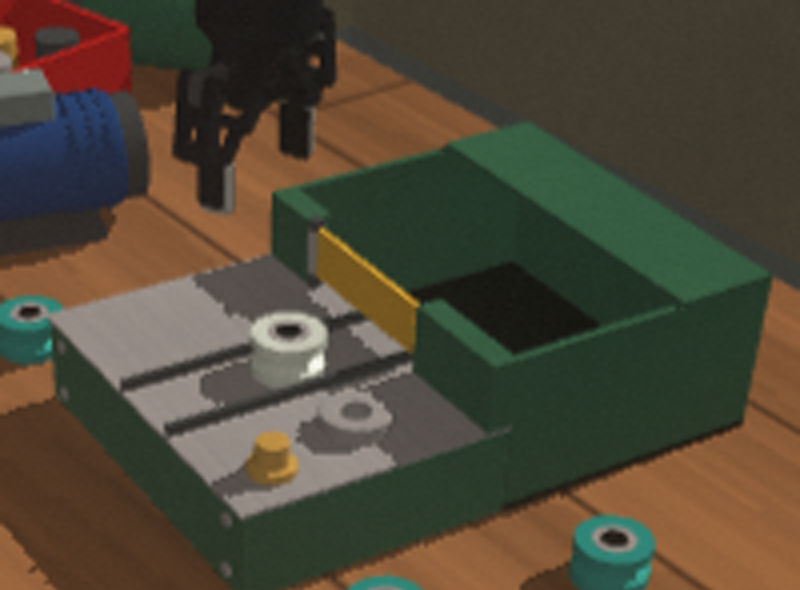

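View pics/w1.png

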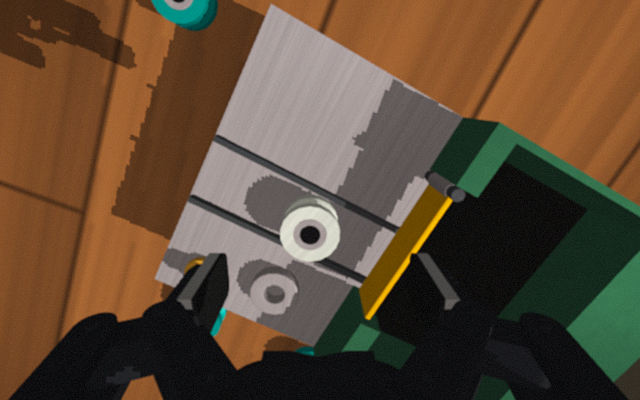

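The side view shows both fingers well above the apron, with tips near (218,205) and (297,150), and pulley and flap undisturbed. Next I descend partway.

```bash
python3 -m inch '[1,-0.1,2,0,0,0,0, 1,-0.1,4,0,0,0,0, 1,-0.1,6,0,0,0,0, 1,-0.1,7.5,0,0,0,0, 1,-0.1,7.5,0,0,0,0]'
python3 look.py 2
```

```text
clock: 2.4
eef_pos: [480.8, 56.6, 123.8]
tool_rot: [-1.574, 0.002, -1.168]
force: [0.4, -0.1, -0.1]
width: 85.2
```

View pics/s2.png

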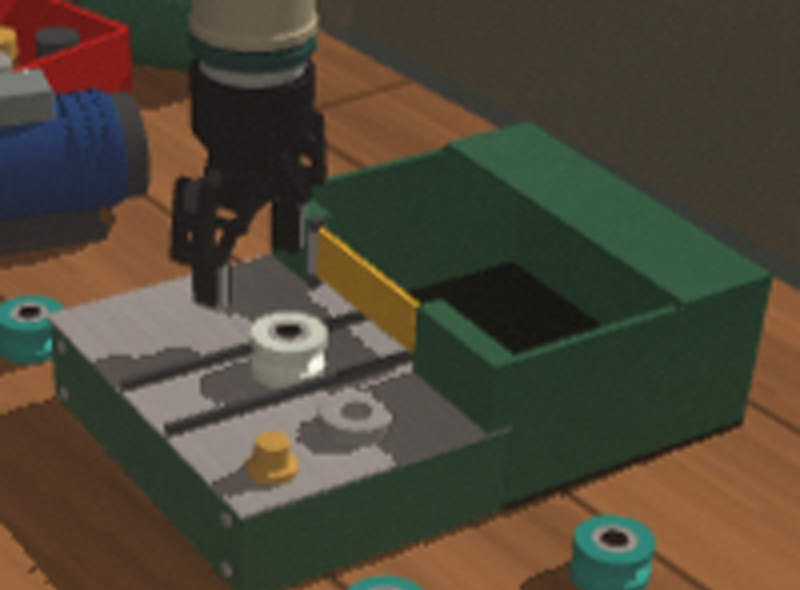

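View pics/w2.png

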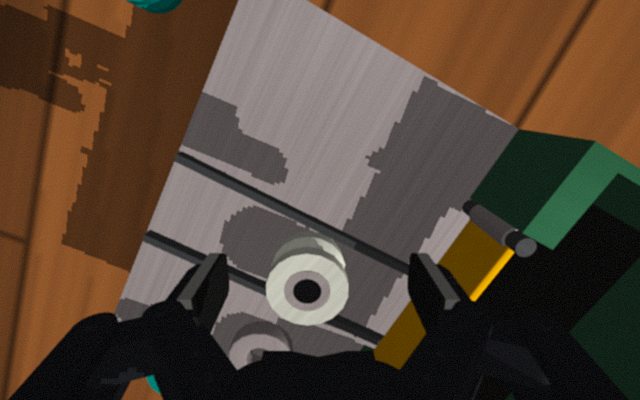

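View pics/t2.png

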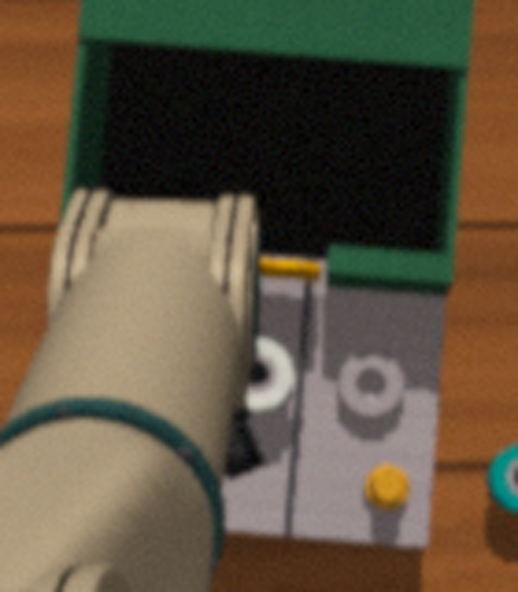

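The side and wrist views show the fingers straddling the lane: B behind the pulley with its tip at side (210,300), A in front of the flap. The outer knuckles stick out about 12 mm beyond the fingers, so I recheck the flap angle with that included.

```bash
python3 - <<'E'
import numpy as np, sim
def corn(c,phi,e):
    u=np.array([np.sin(phi),np.cos(phi)]);v=np.array([np.cos(phi),-np.sin(phi)])
    return [np.array(c)+a*u+b*v for a in(-7.25,7.25+e) for b in (-13,13)]
for e in (0,8,14):
  sim_c=lambda c,p:corn(c,p,e)
  for ph in (62,68,72):
    sim.corners=sim_c
    p=np.radians(ph);u=np.array([np.sin(p),np.cos(p)]);v=np.array([np.cos(p),-np.sin(p)])
    lead=7.25*u+11*v;o=[]
    for xp in (-71,-60,-50,-40,-30,-20,0,18):
        A=np.array([xp-25,-22])-lead+99.5*u;o.append((xp,float(round(sim.theta(A,p),2))))
    print(e,ph,o)
E
python3 -c "
from h import *
togo((-79.6,7.6),76,62)"
```

```text
0 62 [(-71, 0.0), (-60, 0.15), (-50, 0.38), (-40, 0.66), (-30, 0.94), (-20, 1.1), (0, 1.27), (18, 1.34)]
0 68 [(-71, 0.0), (-60, 0.21), (-50, 0.39), (-40, 0.67), (-30, 0.87), (-20, 1.01), (0, 1.17), (18, 1.26)]
0 72 [(-71, 0.04), (-60, 0.22), (-50, 0.43), (-40, 0.65), (-30, 0.83), (-20, 0.95), (0, 1.12), (18, 1.21)]
8 62 [(-71, 0.07), (-60, 0.34), (-50, 0.66), (-40, 0.99), (-30, 1.16), (-20, 1.26), (0, 1.36), (18, 1.41)]
8 68 [(-71, 0.15), (-60, 0.36), (-50, 0.66), (-40, 0.88), (-30, 1.03), (-20, 1.13), (0, 1.25), (18, 1.32)]
8 72 [(-71, 0.17), (-60, 0.39), (-50, 0.64), (-40, 0.83), (-30, 0.96), (-20, 1.06), (0, 1.19), (18, 1.26)]
14 62 [(-71, 0.22), (-60, 0.5), (-50, 0.98), (-40, 1.19), (-30, 1.29), (-20, 1.35), (0, 1.42), (18, 1.45)]
14 68 [(-71, 0.27), (-60, 0.57), (-50, 0.85), (-40, 1.02), (-30, 1.13), (-20, 1.21), (0, 1.31), (18, 1.36)]
14 72 [(-71, 0.28), (-60, 0.57), (-50, 0.79), (-40, 0.94), (-30, 1.05), (-20, 1.13), (0, 1.24), (18, 1.3)]
W [483.   54.4  76. ] shift cm [ 0.15  4.99 -0.05] rot [-0.05  0.11 -0.  ] bx xdir [0.471 0.001 0.882]
```

```bash

python3 -c "
from h import *
togo((-83,5.3),76,66)"
```

```text
W [479.4  52.4  76. ] shift cm [ 0.19  4.99 -0.46] rot [-0.05  4.11 -0.01] bx xdir [0.471 0.001 0.882]
```

```bash
python3 -m inch '[1,0,0,-0.4,0,4,0, 1,0.1,1.2,-0.4,0,4,0, 1,0.1,2.5,-0.4,0,4,0, 1,0.1,3.8,-0.4,0,4,0, 1,0.1,4.9,-0.4,0,4,0, 1,0.1,4.9,-0.4,0,4,0, 1,0.1,4.9,-0.4,0,4,0]'
python3 look.py 3
python3 -c "
from h import *
togo((-83,5.3),76,66)
togo((-68,5.3),76,66)"
```

```text
clock: 3.25
eef_pos: [479.3, 52.5, 76.2]
tool_rot: [-1.571, 0.0, -1.241]
force: [0.1, 0.1, -0.5]
width: 85.5
W [479.4  52.4  76. ] shift cm [ 0.01  0.08 -0.03] rot [-0.06  0.03  0.01] bx xdir [0.407 0.001 0.913]
W [494.3  51.1  76. ] shift cm [0.62 0.08 1.34] rot [-0.06  0.03  0.01] bx xdir [0.407 0.001 0.913]
```

View pics/s3.png

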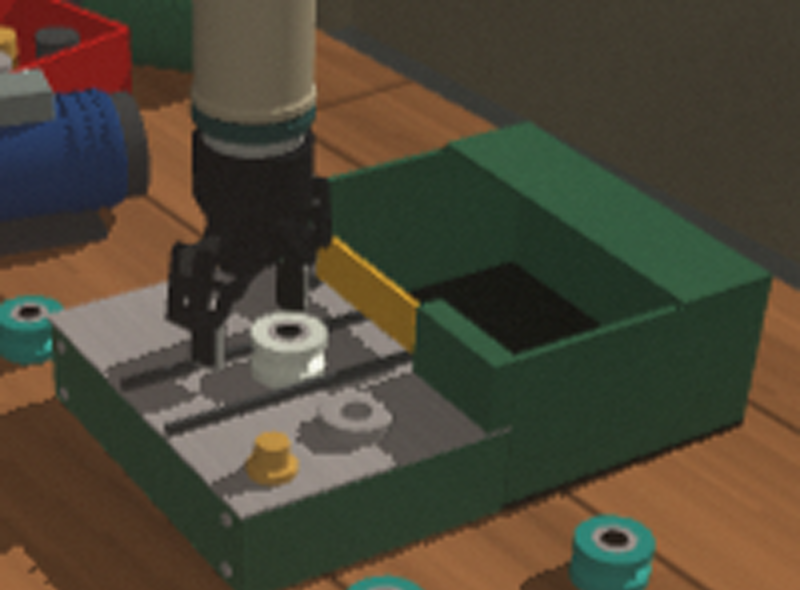

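View pics/w3.png

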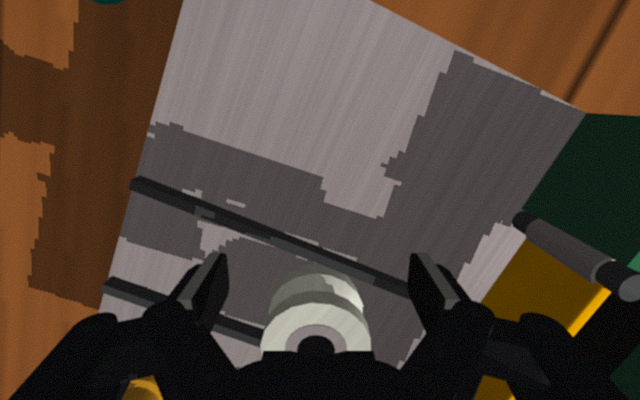

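Fingers at depth: B's tip at side (205,360) is behind the pulley, A is just before the flap near its hinge, nothing touched. Now I advance along the lane.

```bash
python3 -m inch '[1,0.16,0,0.37,0,0,0, 1,0.33,0,0.73,0,0,0, 1,0.49,0,1.1,0,0,0, 1,0.65,0,1.46,0,0,0, 1,0.81,0,1.83,0,0,0, 1,0.98,0,2.19,0,0,0]'
python3 look.py 4
```

```text
clock: 4.0
eef_pos: [503.2, 50.3, 76.2]
tool_rot: [-1.571, 0.0, -1.241]
force: [-0.5, -0.5, -0.4]
width: 85.6
```

View pics/s4.png

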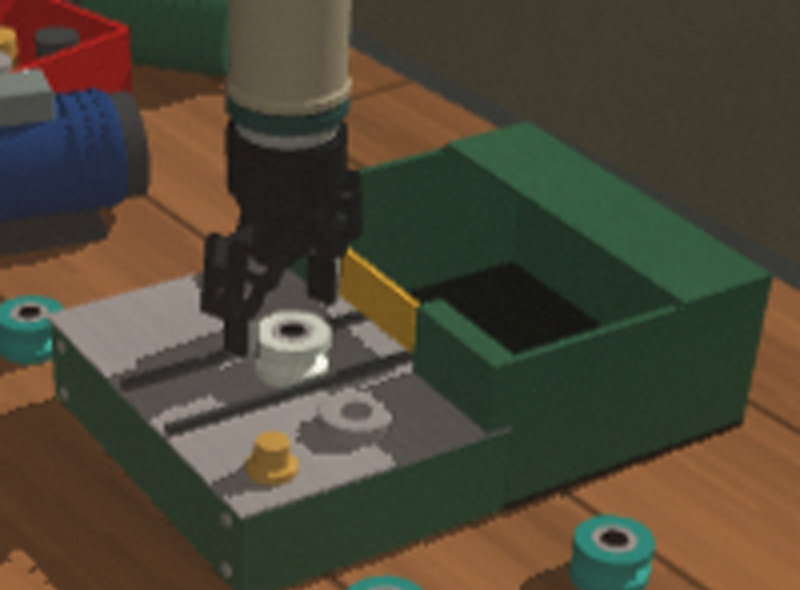

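View pics/w4.png

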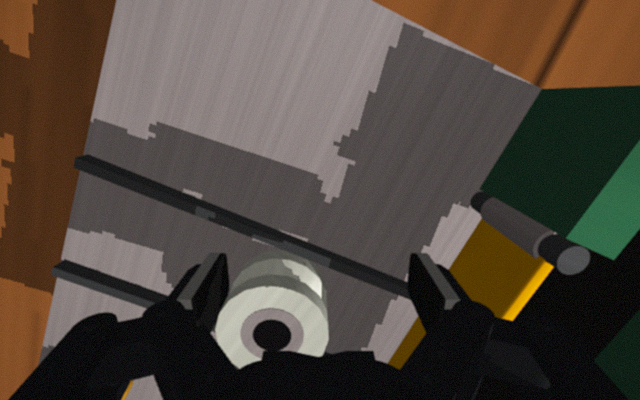

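View pics/t4.png

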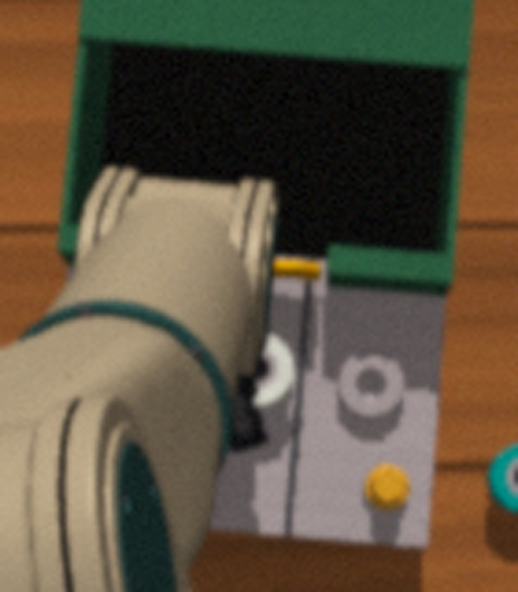

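B now lightly touches the pulley, which moved about 2 mm. A is just short of the still-shut flap, as computed with no knuckle contact. Next I continue.

```bash
python3 -m inch '[1,0.16,0,0.37,0,0,0, 1,0.33,0,0.73,0,0,0, 1,0.49,0,1.1,0,0,0, 1,0.65,0,1.46,0,0,0, 1,0.81,0,1.83,0,0,0]'
python3 look.py 5
```

```text
clock: 4.65
eef_pos: [522.5, 49.2, 76.1]
tool_rot: [-1.572, 0.001, -1.24]
force: [-3.8, 2.1, 1.5]
width: 85.4
```

View pics/s5.png

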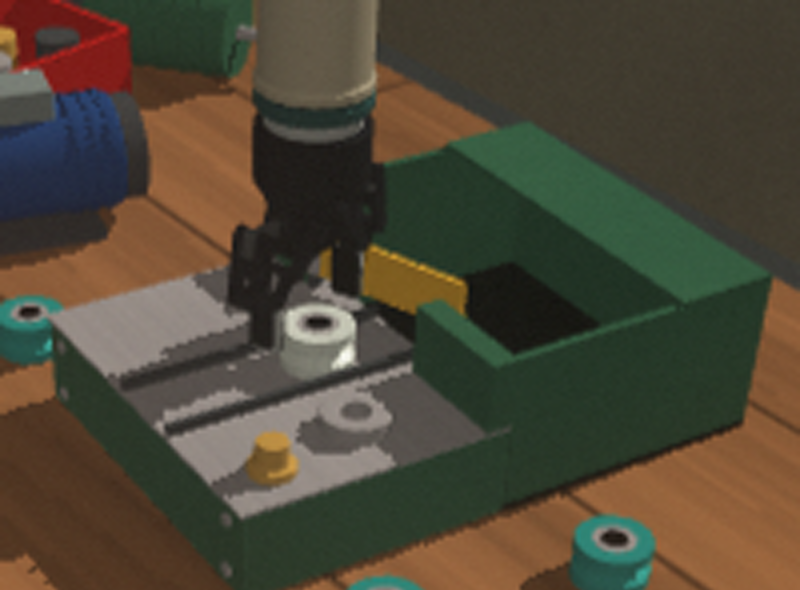

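View pics/t5.png

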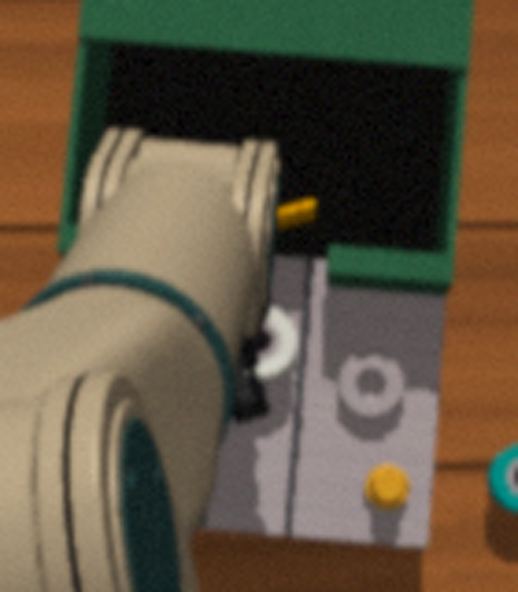

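The flap is clearly open: its tip is at side (465,300), about 0.4 rad. The pulley at side (318,325) is still well before the flap plane. Forces are low, so I continue.

```bash
python3 -m inch '[1,0.16,0,0.37,0,0,0, 1,0.33,0,0.73,0,0,0, 1,0.49,0,1.1,0,0,0, 1,0.65,0,1.46,0,0,0, 1,0.81,0,1.83,0,0,0]'
python3 look.py 6;python3 -c "
from h import *
togo((-20,5.3),76,66)"
```

```text
clock: 5.3
eef_pos: [541.1, 47.0, 76.0]
tool_rot: [-1.575, 0.002, -1.241]
force: [-7.1, 1.2, 2.3]
width: 85.6
W [542.1  46.8  76. ] shift cm [-0.02 -0.    0.03] rot [ 0.15  0.02 -0.03] bx xdir [ 0.407 -0.003  0.913]
```

View pics/s6.png

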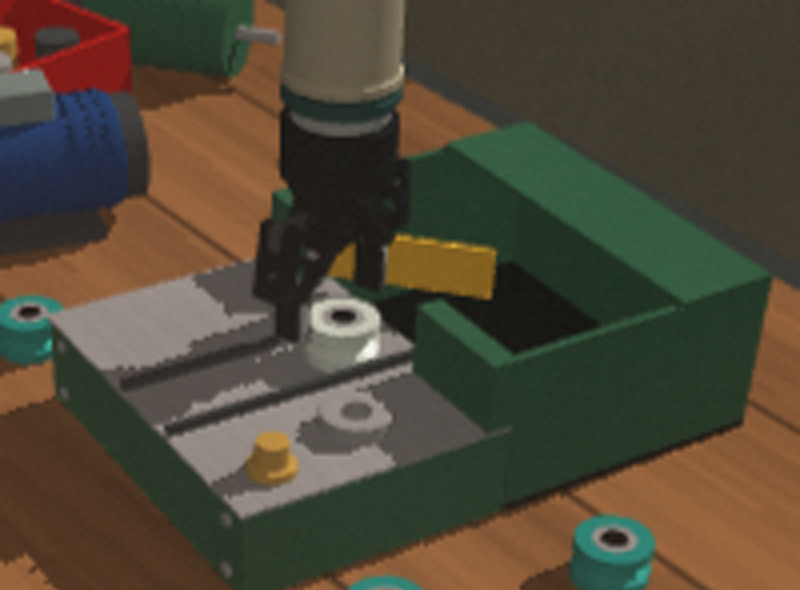

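View pics/t6.png

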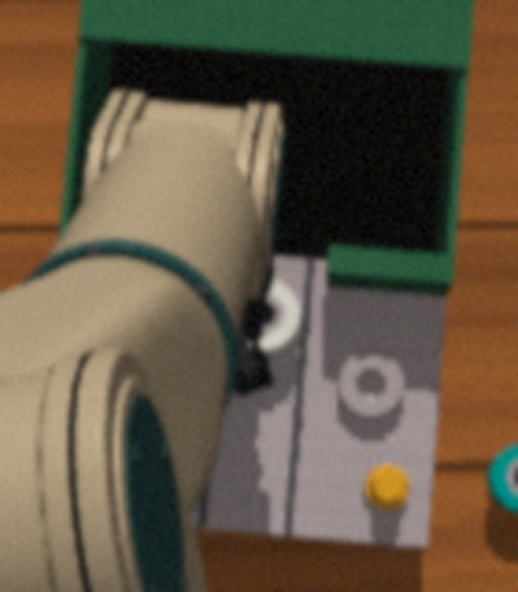

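View pics/w6.png

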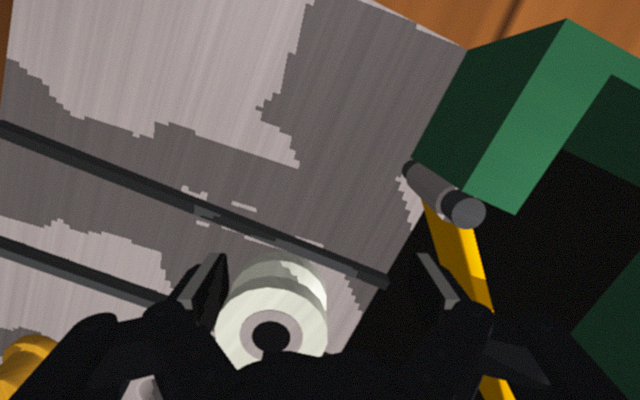

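The flap is at about 0.85 rad with its tip at side (495,270). The pulley is at side (343,320), about 30 mm before the flap plane, and B is against its rear. I continue for 30 mm.

```bash
python3 -m inch '[1,0.16,0,0.37,0,0,0, 1,0.33,0,0.73,0,0,0, 1,0.49,0,1.1,0,0,0, 1,0.65,0,1.46,0,0,0, 1,0.81,0,1.83,0,0,0, 1,0.98,0,2.19,0,0,0, 1,1.14,0,2.56,0,0,0, 1,1.3,0,2.92,0,0,0]'
python3 look.py 7;python3 -c "
from h import *
togo((12,5.3),76,66)"
```

```text
clock: 6.25
eef_pos: [574.1, 43.0, 76.0]
tool_rot: [-1.573, -0.0, -1.242]
force: [-5.1, -0.5, 0.7]
width: 85.6
W [574.   43.9  76. ] shift cm [-0.13  0.02 -0.09] rot [-0.01 -0.04  0.07] bx xdir [0.406 0.001 0.914]
```

View pics/s7.png

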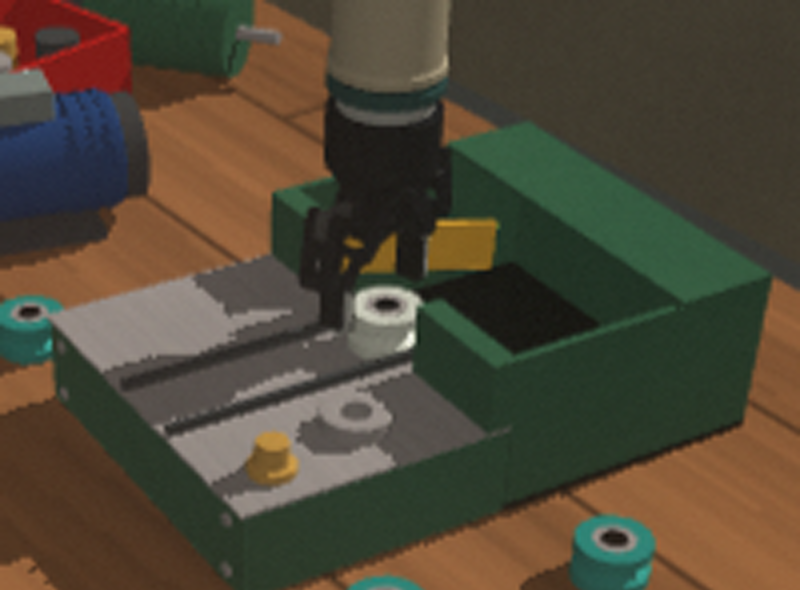

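View pics/w7.png

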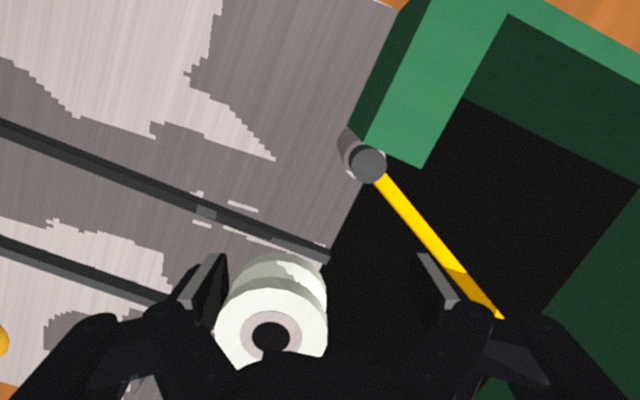

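The flap is at about 1.2 rad, well clear of the pulley, which stands in the doorway at side (387,315) with its centre near x +3. The final 16 mm follow gently.

```bash
python3 -m inch '[1,0.12,0,0.27,0,0,0, 1,0.24,0,0.55,0,0,0, 1,0.37,0,0.82,0,0,0, 1,0.49,0,1.1,0,0,0, 1,0.57,0,1.28,0,0,0, 1,0.65,0,1.46,0,0,0, 1,0.65,0,1.46,0,0,0,1,0.65,0,1.46,0,0,0]'
python3 look.py 8
```

```text
clock: 7.2
eef_pos: [591.5, 42.3, 76.4]
tool_rot: [-1.57, -0.001, -1.242]
force: [-1.1, -2.1, -0.9]
width: 85.1
```

View pics/s8.png

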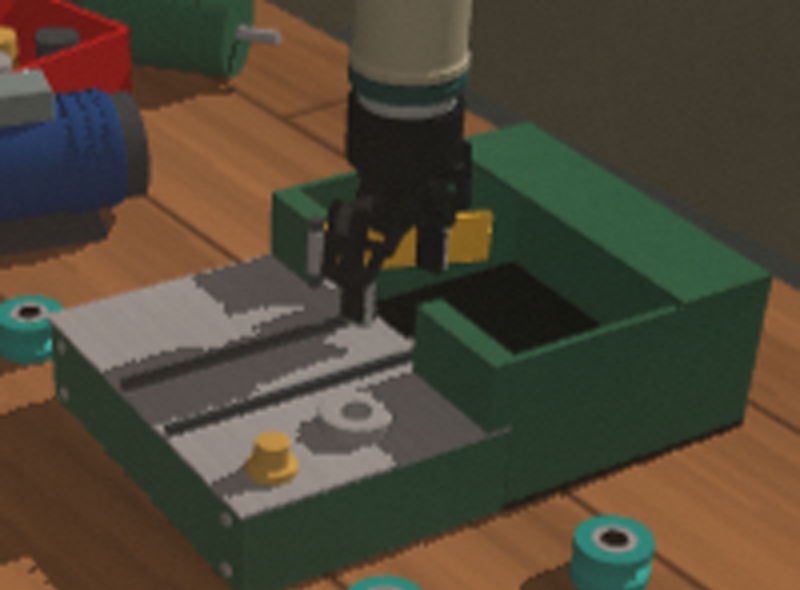

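View pics/w8.png

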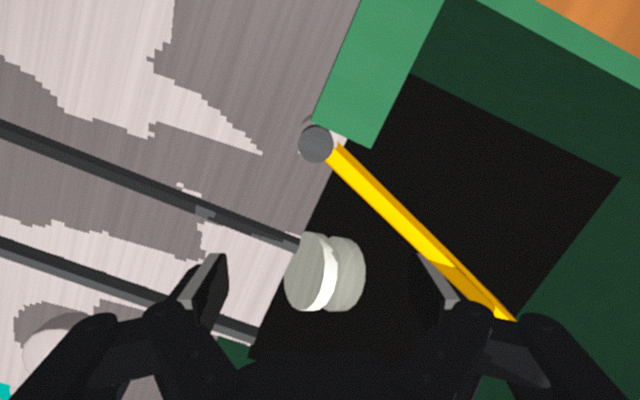

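The pulley tipped off the edge and into the box: the apron lane is empty, and the wrist view shows it lower down on its side at (325,270). Now I withdraw the way I came, so the flap follows finger A shut.

```bash
python3 -m inch '[1,-0.3,0,-0.7,0,0,0, 1,-0.7,0,-1.6,0,0,0, 1,-1.1,0,-2.5,0,0,0, 1,-1.5,0,-3.4,0,0,0, 1,-1.9,0,-4.3,0,0,0, 1,-2.3,0,-5.2,0,0,0, 1,-2.7,0,-6.1,0,0,0, 1,-3.1,0,-7,0,0,0, 1,-3.5,0,-7.9,0,0,0, 1,-3.9,0,-8.8,0,0,0, 1,-4.3,0,-9.7,0,0,0, 1,-4.5,0,-10.1,0,0,0]'
python3 look.py 9
```

```text
clock: 8.55
eef_pos: [479.4, 52.9, 76.3]
tool_rot: [-1.571, 0.001, -1.241]
force: [0.7, -0.9, -0.2]
width: 85.4
```

View pics/s9.png

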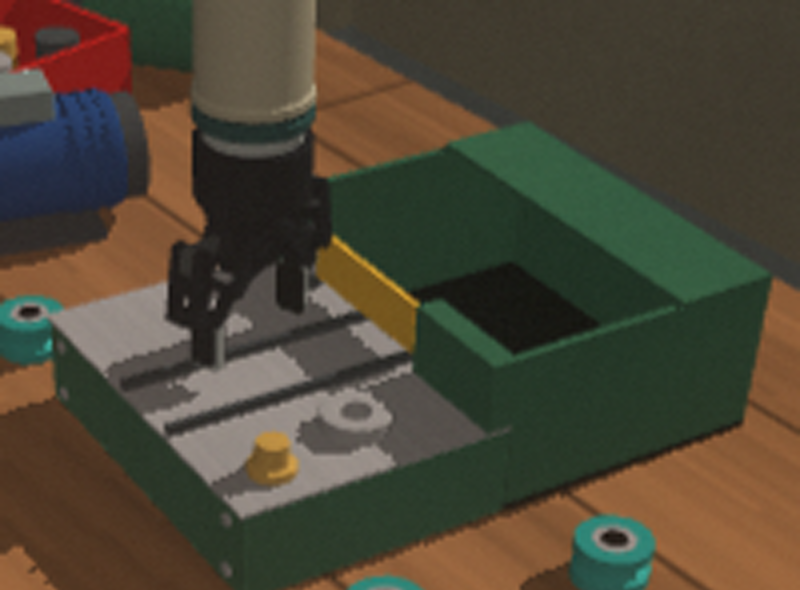

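View pics/w9.png

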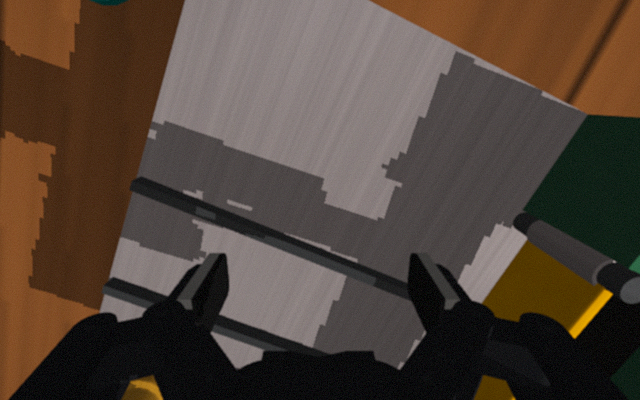

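The flap is shut, the lane is empty, and the bearing and bush are where they were. Now I lift clear and check the pulley in the box.

```bash
python3 -m inch '[1,0,-2,0,0,0,0, 1,0,-5,0,0,0,0, 1,0,-8,0,0,0,0, 1,0,-12,0,0,0,0, 1,0,-15,0,0,0,0, 1,0,-18,0,0,0,0, 1,0,-20,0,0,0,0, 1,-3,-20,-3,0,0,0, 1,-5,-20,-5,0,0,0, 1,-5,-20,-5,0,0,0, 1,-5,-20,-5,0,0,0]'
python3 look.py 10; python3 - <<'E'
import cv2,numpy as np
from cell import imaging
T=imaging.get_image("top")["img"][60:250,230:370,::-1]
T=np.clip(T.astype(float)*3,0,255).astype(np.uint8)
cv2.imwrite("pics/tb.png",cv2.resize(T,None,fx=3,fy=3,interpolation=cv2.INTER_CUBIC))
W=imaging.get_image("wrist")["img"][:,:,::-1]
cv2.imwrite("pics/wb.png",np.clip(W.astype(float)*2.5,0,255).astype(np.uint8))
E
```

```text
clock: 9.8
eef_pos: [417.8, 83.9, 276.8]
tool_rot: [-1.569, -0.0, -1.24]
force: [0.4, -0.2, -0.4]
width: 85.2
```

View pics/s10.png

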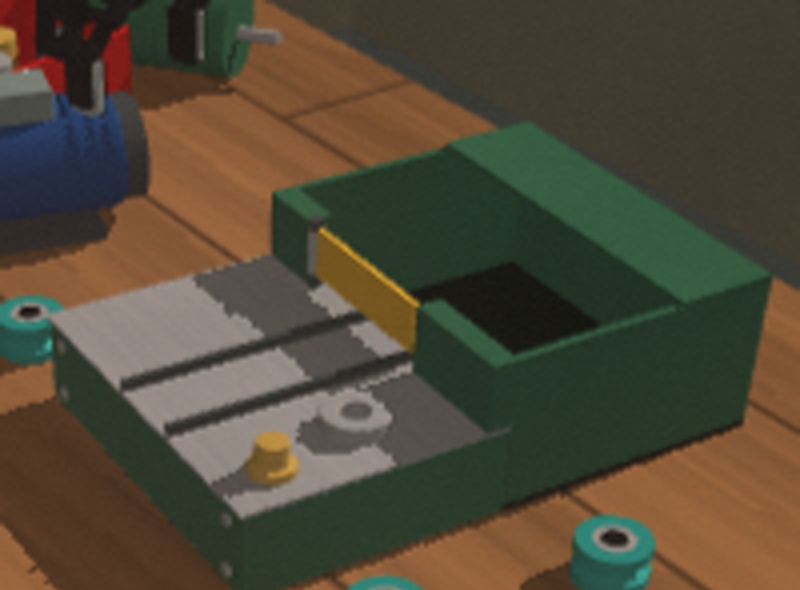

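View pics/tb.png

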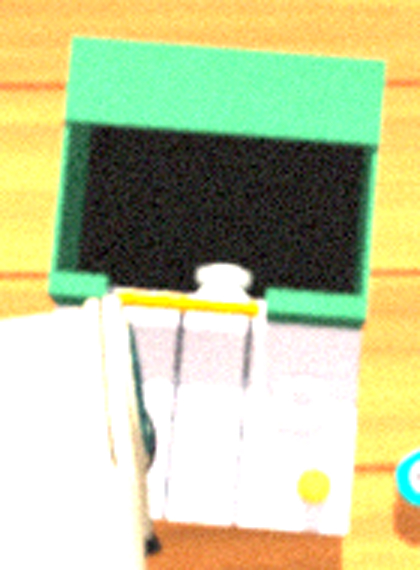

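View pics/wb.png

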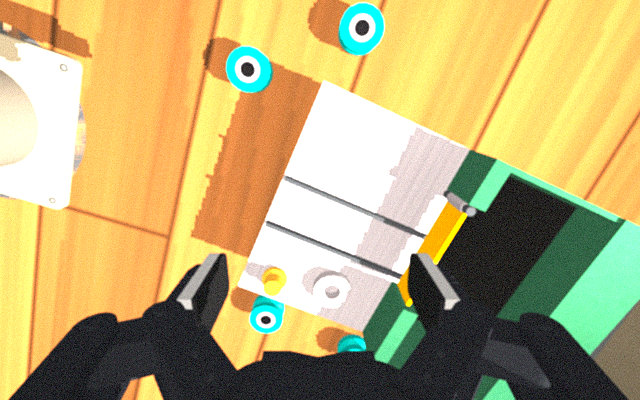

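The apron is clear and the flap shut. The brightened top view shows the pulley just inside behind the flap at about (304,152) in full-image pixels. I check whether that fits resting on the floor, and whether it is still.

```bash
python3 - <<'E'
import cv2,numpy as np
from h import *
from cell import imaging
p=json.load(open("box.json"))
d=imaging.get_image("top");T=d["img"][135:170,280:330,::-1]
cv2.imwrite("pics/tc.png",cv2.resize(np.clip(T.astype(float)*2,0,255).astype(np.uint8),None,fx=14,fy=14,interpolation=cv2.INTER_CUBIC))
for z in (25,40,56,75,95): print(z,w2b(p,ray_plane(d,(304,151.5),z)).round(1), [w2b(p,ray_plane(d,u,z)).round(1).tolist() for u in ((295,151),(313,151))])
o=-d["R"].T@d["t"];print(w2b(p,o))
E
```

```text
25 [[ 47.2 -22.1  25. ]] [[[46.6, 2.7, 25.0]], [[50.7, -46.6, 25.0]]]
40 [[ 44.  -22.7  40. ]] [[[43.4, 1.8, 40.0]], [[47.4, -46.9, 40.0]]]
56 [[ 40.6 -23.3  56. ]] [[[40.0, 0.9, 56.0]], [[44.0, -47.2, 56.0]]]
75 [[ 36.6 -24.   75. ]] [[[36.0, -0.2, 75.0]], [[39.9, -47.6, 75.0]]]
95 [[ 32.4 -24.8  95. ]] [[[31.7, -1.4, 95.0]], [[35.6, -48.0, 95.0]]]
[[-214.82620759  -70.06768845 1259.98699514]]
```

View pics/tc.png

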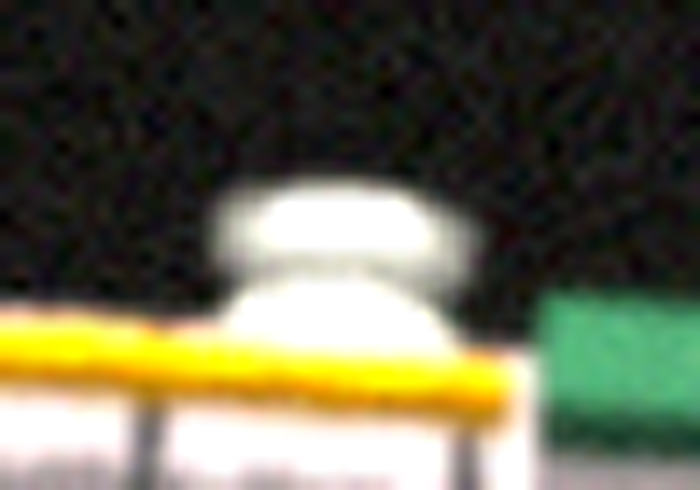

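The extent fits the pulley standing on its rim on the inside floor against the apron wall: about 50 mm wide, far face at x about 45 to 47, y about -22. It is in the same place in successive pictures. I hand the job in.

```bash
python3 -c "
from cell import finish_job,ctrl
s=ctrl.read_state();print(s['clock'],s['force'],abs(s['qd']).max())
print(finish_job())"
```

```text
10.1 [-0.51299605  0.23139751  0.71316936] 0.004202636968504745
the job is handed in; nothing more can be done
None
```

The aluminium pulley is in the scrap box and the flap has sprung shut. I handed the job in at 10.1 s, and the interface gives no verdict.

**How it went:** With the gripper fully open, one finger pushed the flap near its hinge to about 1.25 rad. The other pushed the pulley gently along the rails until it tipped off the edge into the box. The pulley moved a few millimetres before the flap began to open, because the fingers do not span the whole gap. It was still about 40 mm short of the flap then, and in every picture the flap stayed well ahead of it. I then backed out the same way and lifted clear. The highest wrist force printed after any move was about 8 N.

**Last checks:**
- **Flap and lane:** the flap is shut and the lane is empty.
- **Other parts:** the bearing and bush have not moved. I did not check the oil bottle and motor separately at the end, but the arm never went near the bottle and passed over the motor with room to spare.
- **Arm:** it was still and touching nothing when I handed in.
- **Pulley:** the top view shows it just inside, in the same place in successive pictures. This fits it standing on its rim on the floor against the apron wall. Its height comes from that one view, because the box wall hides it from the side camera.

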